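# Hold a terminal-box door in its hinge, ready for the pin

## Robot

A 6-joint arm with a two-finger parallel gripper is mounted at the origin on a cart in front of the work surface, level with it; the furniture and walls round the work are solid. World frame = base frame: x ahead of the robot, y to its left, z up, the work surface at z = 0. Lengths are in m, angles in rad, forces in N, time in s.
With the tool pointing down it reaches from about 0.325 to 0.775 m from the base axis. Payload 5.5 kg.
Tool frame: the origin (TCP) lies midway between the tips of the shut fingers; the grasp point (between the pads) lies 19 mm behind it; z points along the fingers, y is the line along which they close (so a half turn about z gives the same grasp; the last joint's range is limited). The gripper opens to 85 mm and grips with 20 to 120 N. Pads are 22 mm wide; open, the fingers measure 114 mm over their backs; the gripper's body (76 mm by 85 mm) begins 54 mm behind the grasp point. The pads swing forward as they close: fully open they stand 13 mm farther back than shut.
Start: joints at [1.21, 0.091, 1.231, -0, 1.82, -0.057], TCP at [0.179, 0.573, 0.231] pointing down, gripper open.
Joint ranges: [-2.87, 2.87], [-0.86, 2.18], [0.17, 2.46], [-1.51, 4.65], [0.06, 2.69], [-2.65, 2.65]. Speed limits (rad/s): [2.57, 2.57, 3.01, 3.14, 3.14, 3.14].

## Interface

Orientations are given as a rotation vector (axis times angle).
In Python, from rig import bot gives the robot as it stands. The module is installed in compiled form; this text tells all that it offers.
- The arm moves only by the tool servo_tool, never from a script. Its argument "motion" is text: rows parted by semicolons, each of 4 numbers parted by spaces: the shift along the tool's x, y, z as a fraction of full scale, then the turn about the tool's z as a fraction of full scale. In form: x y z twist; .... A call has 1 to 20 rows; each row is the pose to reach, as a shift and turn from the pose commanded when the call began, along the tool's axes at that moment, turning the shorter way round; what a row does not reach only later rows make up. Full scale, the value 1, is 0.8 m for a shift and 180 degrees for a turn. A row lasts 1/12 s, in which the tool goes at most 41.7 mm and 7.16 degrees, less where a joint would pass 70% of its speed; a pose out of reach is approached as far as the arm can. A call with a number of a shift or a turn outside -1 to 1 is refused whole. A call with a gripper value outside its range is refused whole. "grip" is the gripper command: -1 is shut, 1 is fully open, values between are in proportion, set as the call begins (left out, the last holds). The fingers move at their own pace and stop on an object; "force" is the grip in N (left out, the last holds). Time passes only in rows, so rows that repeat a pose let the fingers close. It gives the time, the measured TCP pose, the force, the opening and the grip force at its end, in the units of the state.
- bot.observe(): the state, without advancing time (a new reading comes with each control period).
- bot.snapshot(name): name is "scene" or "top" or "wrist"; returns (picture, depth): 400x640x3 uint8, red, green, blue; 400x640 float32, m along the optical axis (not along the pixel's ray), 0 where there is no reading.
- bot.camera_info(name): a dict with "intrinsics" (3x3 intrinsics, pixels), "D" ([k1, k2, p1, p2, k3] as OpenCV has them; the pictures are not rectified), "pose" (4x4, takes a point from camera to world coordinates); the wrist camera has in their place "mount" (4x4, takes a point from camera to tool coordinates, whose origin is the TCP and whose axes are the flange's). Camera axes: x right, y down, z forward; pixel columns grow to the right and rows downward; lengths in m; the calibration is good to about 2 mm. A picture is of the moment at which its call begins: read the wrist's pose just before it. camera_info takes no time and is no camera call.
- bot.finish_job(): hands the job in; it is judged then, once.
The state is a dict: "clock": time; "joint_pos": joint angles; "qd": joint speeds; "tau": joint torques, N m; "tcp_pos": TCP position; "tcp_rot": TCP orientation; "wrist_force": force on the tool from outside, world axes, zero at the start; "ft_torque": the same for the moment, N m; "opening": opening from 0.0 (shut) to 1.0 (fully open); "grip_force": force on a finger pad.
Only numpy, scipy, OpenCV 4.12 (cv2) and the standard library are available. Lean on these libraries where they do the work, as an engineer would, in place of code of your own. Each camera call takes 0.05 s, during which the arm holds its last target. There are 200 camera calls.

## Task

Take the wide door out of the rack and offer it up to the hinge of the open terminal box: upright, hollow side towards the open box, lower its knuckle between the box's two knuckles and feel it down into the scalloped seat, so that the holes line up for the pin. Finish while holding it there, still gripped, upright and pressed down lightly, so that a colleague can drive in the pin. Leave the pin, the narrow door and the pliers where they are.

Things in the scene. Friction and masses are not known exactly. Their poses are not given: they have to be found in the camera images.
- wide_door_center (a point): Wide grey metal door, 186 wide (y) x 116 high (z) x 20 mm thick (x), 0.3 to 0.5 kg, loose, upright in a rack slot with 1.5 mm play; lift 70 mm straight up to clear it. Centre of the panel; top edge 58 mm above, knuckle axis 76 mm below. +x: flat outer face, -x: hollow side. Top 34 mm: closed rim of full thickness, to be gripped from above near mid-width, between the locks 65 mm to either side
- wide_door_axis (a point): Centre of the door's one hinge knuckle: a tube of 20 mm outer diameter, bore 11 mm, 32 mm long, at mid-width and mid-thickness on an 8.5 mm thick neck below the door. y along the bore, z up the door, x towards its outer face. The knuckle's lowest point is 10 mm below, the door's lower edge 18 mm and its top edge 134 mm above
- wide_door_outer (a point): Point on the wide door's flat outer face, 10 mm from the mid-plane, at mid-width, 4 mm above the panel's lower edge. At the end it is on the side away from the open box
- narrow_door_center (a point): Narrower door of the same build and height, 140 mm wide, for another box, in the rack's other slot, 85 mm from the first (either door may be in either slot). Centre of its panel, axes as for the wide door. Its top is 162 mm above the bench: carry the wide door over it or round it, without touching it
- door_rack: Fixed rack: plywood base 150 (x) x 112 (y) x 16 mm, two slots between wire hoops at x = +-42.5 mm, each 23 mm wide; hoops 98 mm wide, tops 78 mm above the bench. Origin at the centre of the underside. The doors stand on their knuckles at 18 mm height, outer faces towards the rack's +x
- terminal_box: Fixed grey terminal box on its back, open face up, 120 (x) x 190 (y) x 70 mm high, rail and terminals inside. Origin at the centre of the underside, z up. The hinge is outside its +x wall, the wall farther from the robot
- jamb_axis (a point): Axis of the box's fixed hinge leaf, midway between its two knuckles (outer diameter 20, bore 11 mm, inner ends 20 mm either side); 76 mm along x from the box's centre, 81 mm above the bench. y along the hinge, x away from the box, z up. Between them a rigid trough of radius 10.5 mm, open upwards, lips 4 mm below the axis: a seated knuckle is within 1 mm of coaxial; caught on a lip it stops higher
- hinge_pin_center (a point): Middle of the loose steel hinge pin, 8 mm in diameter, 110 mm long with a bent tail, lying on the bench beyond the box's hinge. Left alone: the colleague will fit it
- pliers: Pliers with blue handles lying on the bench at the far right of the box, 166 x 56 x 14 mm. Left alone

How it is judged:
On the way, in this order (a step that is already met when the one before it is completed fails the run):
1. the wide door is lifted clear of the rack in the gripper (height (world z) of wide_door_axis above 0.088 m and contact force between the fingers and wide_door above 3 N and contact force between wide_door and door_rack below 0.1 N), for 0.1 s.
2. the door's knuckle is seated between the box's knuckles, the holes in line, the door upright and gripped (x of wide_door_axis in the frame of jamb_axis between -0.0025 and 0.0025 m and y of wide_door_axis in the frame of jamb_axis between -0.0045 and 0.0045 m and z of wide_door_axis in the frame of jamb_axis between -0.0025 and 0.0025 m and angle between the y axis of wide_door_axis and the y axis of jamb_axis, either way round below 0.06 rad and angle between wide_door_axis's own z axis and vertical below 0.1 rad and x of wide_door_outer in the frame of jamb_axis above 0.003 m and contact force between wide_door and jamb_leaf between 1 and 40 N and contact force between the fingers and wide_door above 3 N), for 0.3 s.
At the end, for the whole second after the job is handed in: Wide door gripped (over 3 N), at rest, upright within 0.1 rad, hollow side to the box; knuckle axis within 2.5 mm of the hinge axis across and in height, 4.5 mm along, parallel within 0.06 rad, pressing on the hinge leaf with 1 to 40 N; pin, narrow door and pliers within 20 mm of their start (all of step 2 and linear speed of wide_door below 0.02 m/s and distance of each of hinge_pin_center, narrow_door_center, pliers from where it was at the start of the episode below 0.02 m); the arm keeps its last pose, push and grip.
It fails at once if the door is rammed into the box or its hinge (over 80 N) (contact force between wide_door and terminal_box above 80 N).
It fails at once if the pin, the narrow door or the pliers are shifted by more than 20 mm (not (distance of each of hinge_pin_center, narrow_door_center, pliers from where it was at the start of the episode below 0.02 m)).
It also fails if it takes over 42 s, if anything falls off the work surface, if the arm or the gripper's body presses on something with over 40 N, if the wrist force passes 120 N, or if a joint passes its speed limit or range.

## Working session

There is one attempt and no reset: what is moved stays moved. The work goes in short steps, Python scripts to look and compute and a tool call to move; the robot and the scene stay as the last step left them, time stands still between calls to the robot, and variables do not carry over. Pictures are saved under pics/ and viewed, at most 10 in all, crops included, and the job is handed in when it is done.

Besides the shell and the picture viewer there is one more tool, called after "Call:" as name(argument=value, ...), one argument or row to a line, values as JSON. servo_tool: Moves the arm, as the interface text tells. Its arguments: {"type":"object","properties":{"motion":{"type":"string"},"grip":{"type":"number"},"force":{"type":"number"}},"required":["motion"]}

```bash
mkdir -p pics; cat > h.py <<'E'
import numpy as np, cv2
from scipy.spatial.transform import Rotation as R
from rig import bot
def cloud(name):
    s=bot.observe(); im,d=bot.snapshot(name); c=bot.camera_info(name)
    K=np.array(c['intrinsics']);D=np.array(c['D'],float)
    if 'pose' in c: T=np.array(c['pose'])
    else:
        T=np.eye(4);T[:3,:3]=R.from_rotvec(s['tcp_rot']).as_matrix();T[:3,3]=s['tcp_pos'];T=T@np.array(c['mount'])
    v,u=np.mgrid[:400,:640]
    p=cv2.undistortPoints(np.stack([u,v],-1).reshape(-1,1,2).astype(float),K,D).reshape(400,640,2)
    P=np.concatenate([p*d[...,None],d[...,None]],-1)@T[:3,:3].T+T[:3,3]
    P[d==0]=np.nan
    return im,d,P,T
def save(n,im): cv2.imwrite('pics/'+n+'.png',im[...,::-1])
E
python3 - <<'E'
from h import *
for n in ('scene','top'):
    im,d,P,T=cloud(n); save(n,im); np.savez(n,im=im,d=d,P=P); print(n,T.round(3).tolist())
a=np.vstack([cv2.imread('pics/scene.png')[:,:],cv2.imread('pics/top.png')]);cv2.imwrite('pics/both.png',cv2.resize(a,(480,600)))
s=bot.observe();print({k:np.round(v,3).tolist() for k,v in s.items()}); print(R.from_rotvec(s['tcp_rot']).as_matrix().round(3))
E
```

```text
scene [[0.881, -0.203, 0.427, 0.222], [-0.472, -0.411, 0.78, -0.622], [0.017, -0.889, -0.458, 0.498], [0.0, 0.0, 0.0, 1.0]]
top [[0.008, -0.994, 0.112, 0.497], [-1.0, -0.009, -0.005, 0.039], [0.005, -0.112, -0.994, 0.972], [0.0, 0.0, 0.0, 1.0]]
{'clock': 0.1, 'joint_pos': [1.21, 0.092, 1.232, -0.0, 1.82, -0.057], 'qd': [0.002, -0.001, -0.002, 0.0, 0.001, 0.0], 'tau': [0.001, -46.022, -41.922, -0.0, 0.011, 0.0], 'tcp_pos': [0.179, 0.572, 0.23], 'tcp_rot': [-0.475, -3.105, 0.003], 'wrist_force': [0.297, 0.403, -0.002], 'ft_torque': [-0.002, -0.005, 0.011], 'grip_force': 0.0, 'opening': 1.001}
[[-0.954  0.299 -0.001]
 [ 0.299  0.954 -0.002]
 [ 0.    -0.002 -1.   ]]
```

View pics/scene.png

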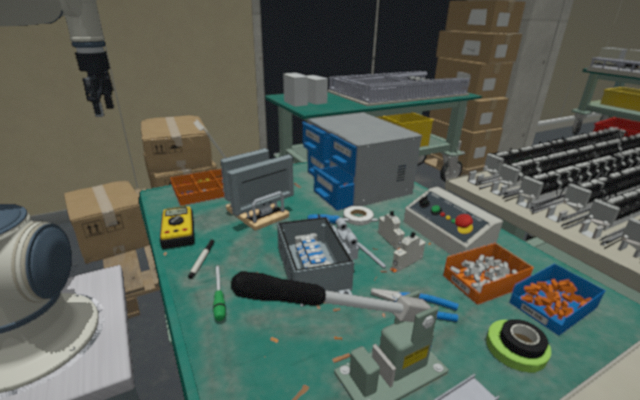

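View pics/top.png

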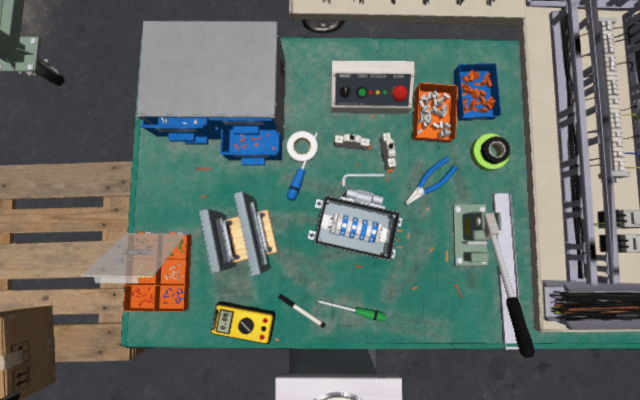

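The scene picture shows the rack with two doors at (255,185) and the box at (315,255). In the top view the doors are at (222,240) and (253,233), the box is at (357,227) with its hinge at (362,198), the pin is at (362,177) and the pliers at (432,180).

```bash
python3 - <<'E'
from h import *
z=np.load('top.npz');P=z['P'];im=z['im']
m=(P[...,2]>0.145)&(P[...,2]<0.19); m[:180]=0;m[290:]=0;m[:,:190]=0;m[:,285:]=0
n,l,st,c=cv2.connectedComponentsWithStats(m.astype(np.uint8))
for i in range(1,n):
    if st[i,4]<40: continue
    q=P[l==i]; r=cv2.minAreaRect((q[:,:2]*1000).astype(np.float32)); print('door',st[i],np.round(r[0],1),np.round(r[1],1),r[2],np.median(q[:,2]))
for nm,(y0,y1,x0,x1,a,b) in dict(box=(185,265,305,405,.06,.08),hinge=(180,207,340,390,.04,.1)).items():
    m=(P[...,2]>a)&(P[...,2]<b);k=np.zeros_like(m);k[y0:y1,x0:x1]=1;m&=k
    q=P[m];r=cv2.minAreaRect((q[:,:2]*1000).astype(np.float32)); print(nm,m.sum(),np.round(r[0],1),np.round(r[1],1),r[2],np.median(q[:,2]))
cv2.imwrite('pics/c1.png',cv2.resize(im[180:290,190:420,::-1],None,fx=3.4,fy=3.4,interpolation=cv2.INTER_CUBIC))
h=np.round(P[186:212:2,340:392:5]*1000)
for r in range(13): print(186+2*r,h[r][:,2].tolist())
E
```

```text
door [233 191  29  85 909] [509.5 209.5] [185.8  21.1] 14.273426055908203 0.16165971840003912
door [200 208  23  65 677] [492.  288.8] [139.7  21. ] 13.666573524475098 0.16182839580370867
box 1083 [541.2 -41.7] [190.3 150.4] 77.66502380371094 0.07036440372546271
hinge 562 [596.1 -53.1] [110.5  38.4] 77.8294906616211 0.07275681222376751
186 [1.0, 0.0, 0.0, 2.0, -1.0, -0.0, -2.0, 2.0, -4.0, -4.0, 1.0]
188 [-2.0, -1.0, 61.0, nan, 1.0, 1.0, -1.0, 3.0, 0.0, 1.0, 2.0]
190 [1.0, -1.0, 90.0, 87.0, 77.0, -2.0, 0.0, 2.0, 1.0, -0.0, 2.0]
192 [-1.0, -2.0, 94.0, 92.0, 74.0, 78.0, 75.0, -2.0, 1.0, 1.0, -1.0]
194 [2.0, 39.0, 92.0, nan, 72.0, 70.0, 75.0, 66.0, -2.0, 3.0, -1.0]
196 [65.0, 67.0, 88.0, 91.0, 72.0, 73.0, 69.0, 90.0, 86.0, 2.0, -1.0]
198 [70.0, 65.0, 66.0, 79.0, 73.0, 72.0, 71.0, 91.0, 92.0, -0.0, -0.0]
200 [73.0, 71.0, 64.0, 68.0, 79.0, 74.0, 72.0, 91.0, 90.0, 1.0, 1.0]
202 [3.0, 69.0, 72.0, 70.0, 65.0, 75.0, 77.0, 83.0, 88.0, 1.0, 1.0]
204 [3.0, 2.0, 8.0, 72.0, 69.0, 68.0, 65.0, 67.0, 2.0, -2.0, 2.0]
206 [5.0, nan, 2.0, 4.0, 14.0, 72.0, 69.0, 69.0, 64.0, 4.0, -2.0]
208 [1.0, 8.0, 1.0, 3.0, 3.0, 5.0, 20.0, 69.0, 69.0, 71.0, 0.0]
210 [4.0, 3.0, 3.0, 2.0, 5.0, 2.0, 3.0, 3.0, 70.0, 71.0, nan]
```

View pics/c1.png

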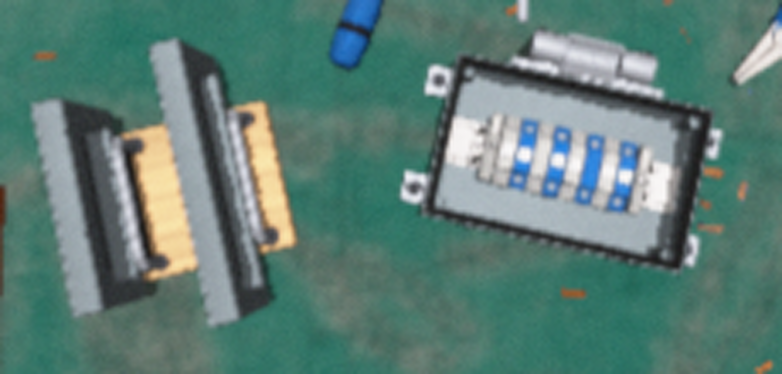

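```bash
python3 - <<'E'
from h import *
z=np.load('scene.npz');P=z['P'];im=z['im']
cv2.imwrite('pics/c2.png',cv2.resize(im[140:300,210:400,::-1],None,fx=4,fy=3.7,interpolation=cv2.INTER_CUBIC)[:600,:800])
a=np.radians(14);n=np.array([-np.sin(a),np.cos(a)])
s=(P[...,:2]-[.5095,.2095])@n*1000
for r in range(150,226,5): print(r,np.round(s[r,220:300:6]).tolist())
E
```

```text
150 [187.0, 1522.0, 1539.0, 1518.0, 1506.0, 1507.0, 1490.0, 83.0, 1455.0, 1447.0, 1313.0, 1250.0, 1210.0, 1197.0]
155 [1569.0, 1533.0, 1532.0, 90.0, 80.0, 74.0, 71.0, 71.0, 72.0, 1357.0, 1305.0, 8.0, 1136.0, 1118.0]
160 [89.0, 77.0, 74.0, 70.0, 73.0, 71.0, 72.0, 72.0, 8.0, -4.0, -9.0, -9.0, -10.0, 1040.0]
165 [88.0, 75.0, 72.0, 71.0, 71.0, 8.0, -4.0, -9.0, -10.0, -10.0, -12.0, -9.0, -10.0, 252.0]
170 [322.0, 74.0, 7.0, -3.0, -9.0, -12.0, -10.0, -11.0, -12.0, -12.0, -11.0, -2.0, -12.0, 214.0]
175 [316.0, 72.0, -10.0, -11.0, -10.0, -10.0, -10.0, -12.0, -9.0, 5.0, 5.0, -0.0, -13.0, 180.0]
180 [258.0, 76.0, -9.0, -10.0, -12.0, -13.0, 6.0, 6.0, 5.0, 5.0, 6.0, 1.0, -12.0, 146.0]
185 [258.0, 72.0, -11.0, 8.0, 7.0, 4.0, 4.0, 3.0, 5.0, 8.0, 5.0, -0.0, -12.0, 105.0]
190 [189.0, 76.0, -10.0, 6.0, 4.0, 6.0, 5.0, 6.0, 4.0, 5.0, 4.0, 1.0, -11.0, 84.0]
195 [191.0, 75.0, -5.0, -12.0, 4.0, 7.0, 5.0, 3.0, -19.0, -23.0, -22.0, -13.0, -13.0, 55.0]
200 [179.0, 79.0, -4.0, -11.0, 3.0, 4.0, -21.0, -23.0, -13.0, -13.0, -11.0, 54.0, 41.0, 30.0]
205 [151.0, 111.0, -3.0, -12.0, 0.0, -7.0, -12.0, -18.0, -12.0, 12.0, 38.0, 27.0, 18.0, 5.0]
210 [123.0, 114.0, 4.0, -12.0, -12.0, -13.0, 32.0, -7.0, -10.0, -4.0, -15.0, 4.0, -7.0, -19.0]
215 [98.0, 89.0, 78.0, -12.0, 28.0, 18.0, 3.0, -10.0, -16.0, -24.0, -33.0, -37.0, -32.0, -42.0]
220 [74.0, 63.0, 56.0, 42.0, 13.0, -7.0, -14.0, -25.0, -35.0, -36.0, -36.0, -45.0, -54.0, -157.0]
225 [50.0, 39.0, 28.0, 17.0, 7.0, -17.0, -36.0, -37.0, -33.0, -42.0, -150.0, -143.0, -152.0, -160.0]
```

View pics/c2.png

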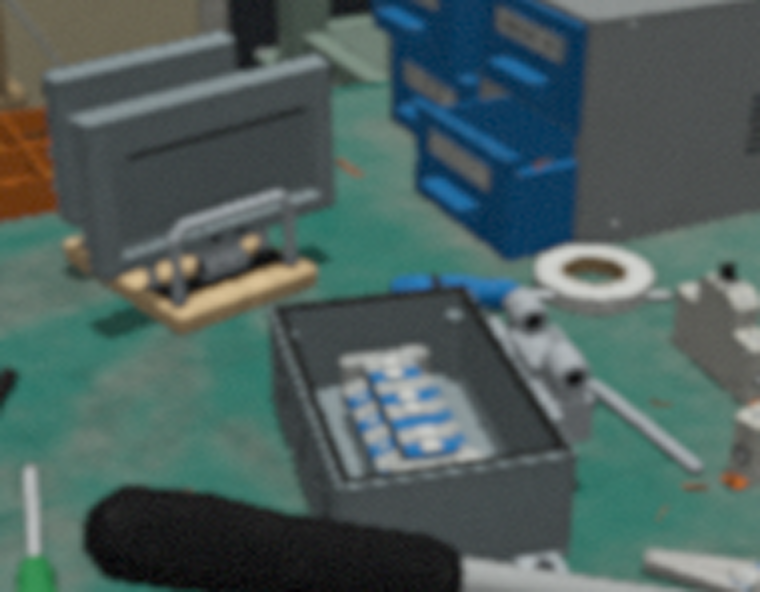

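The hollow side faces -y (recess readings +5 against rim -11). The door's x axis is therefore at yaw 104° and has to end at about -12°. Next I work out the approach above the door.

```bash
cat >> h.py <<'E'
def plan(p,yaw):
    "move numbers to bring TCP to p with tool y at yaw (deg)"
    s=bot.observe(); M=R.from_rotvec(s['tcp_rot']).as_matrix()
    cur=np.degrees(np.arctan2(M[1,1],M[0,1]))
    print('move',np.round(M.T@(np.array(p)-s['tcp_pos'])/.8,4),'twist',round(-(yaw-cur)/180,4),'cur',np.round(s['tcp_pos'],4),round(cur,2),'j',np.round(s['joint_pos'],2),'t',s['clock'],'tilt',M[:2,2].round(4))
E
python3 -c "
from h import *
plan([.5095,.2095,.25],104)"
```

```text
move [-0.5294 -0.3093 -0.0242] twist -0.1745 cur [0.1794 0.5723 0.2302] 72.59 j [ 1.21  0.09  1.23 -0.    1.82 -0.06] t 0.1 tilt [-0.0006 -0.0017]
```

Call:
servo_tool(
  motion="-0.529 -0.309 -0.024 -0.175;-0.529 -0.309 -0.024 -0.175;-0.529 -0.309 -0.024 -0.175;-0.529 -0.309 -0.024 -0.175;-0.529 -0.309 -0.024 -0.175;-0.529 -0.309 -0.024 -0.175;-0.529 -0.309 -0.024 -0.175;-0.529 -0.309 -0.024 -0.175;-0.529 -0.309 -0.024 -0.175;-0.529 -0.309 -0.024 -0.175;-0.529 -0.309 -0.024 -0.175;-0.529 -0.309 -0.024 -0.175;-0.529 -0.309 -0.024 -0.175;-0.529 -0.309 -0.024 -0.175;-0.529 -0.309 -0.024 -0.175;-0.529 -0.309 -0.024 -0.175;-0.529 -0.309 -0.024 -0.175;-0.529 -0.309 -0.024 -0.175",
  grip=0.3,
)

```text
clock: 1.6
tcp_pos: [0.5087, 0.2112, 0.2506]
tcp_rot: [-0.389, 3.117, 0.0]
wrist_force: [-0.6, 0.2, -0.6]
opening: 0.65
grip_force: 0.0
```

```bash
python3 - <<'E'
from h import *
im,d,P,T=cloud('wrist'); save('w1',im); np.savez('w1',im=im,d=d,P=P)
print(T.round(3)); plan([.5095,.2095,.125],104); print(bot.observe()['opening'])
E
```

```text
[[-0.245  0.925  0.291  0.435]
 [ 0.97   0.234  0.073  0.192]
 [-0.     0.3   -0.954  0.393]
 [ 0.     0.     0.     1.   ]]
move [-0.0004 -0.0021  0.1571] twist 0.0011 cur [0.5088 0.2111 0.2506] 104.2 j [ 0.33 -0.04  1.33  0.    1.85 -1.49] t 1.65 tilt [0.0003 0.0001]
0.6501974952241771
```

View pics/w1.png

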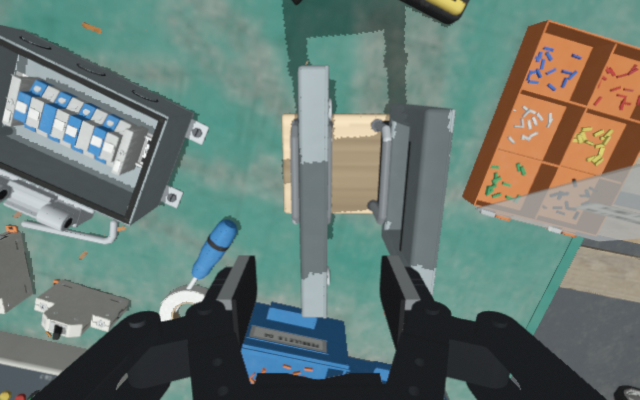

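The wide door's top edge runs from (313,67) to (313,315), between the open fingers; the narrow door is at (425,190) and the box's hinge is at (35,205).

```bash
python3 - <<'E'
from h import *
P=np.load('w1.npz')['P']
m=(P[...,2]>0.15)&(P[...,2]<0.175);m[:,:280]=0;m[:,350:]=0
q=P[m];r=cv2.minAreaRect((q[:,:2]*1000).astype(np.float32));print(r,np.median(q[:,2]))
m[320:]=0;q=P[m]
c=np.degrees(.5*np.arctan2(*(lambda C:(2*C[0,1],C[0,0]-C[1,1]))(np.cov(q[:,:2].T))));print('angle',c,q.mean(0), m.sum())
m=(P[...,2]>0.15)&(P[...,2]<0.175);m[:,:380]=0;m[:,460:]=0;m[300:]=0;q=P[m];print('narrow',cv2.minAreaRect((q[:,:2]*1000).astype(np.float32)))
E
```

```text
((508.148681640625, 207.56341552734375), (184.3510284423828, 21.86142349243164), 14.081515312194824) 0.1612574874793131
angle 14.081127490573296 [0.49784443 0.20422645 0.16115867] 7175
narrow ((490.816650390625, 287.018310546875), (137.64654541015625, 20.864160537719727), 13.54182243347168)
```

Call:
servo_tool(
  motion="0.0005 -0.0032 0.04 0;0.0005 -0.0032 0.08 0;0.0005 -0.0032 0.11 0;0.0005 -0.0032 0.135 0;0.0005 -0.0032 0.15 0;0.0005 -0.0032 0.157 0;0.0005 -0.0032 0.157 0;0.0005 -0.0032 0.157 0",
)

```text
clock: 2.32
tcp_pos: [0.51, 0.2078, 0.1261]
tcp_rot: [-0.386, 3.116, 0.0]
wrist_force: [-0.0, 0.3, -0.1]
opening: 0.65
grip_force: 0.0
```

Call:
servo_tool(
  motion="0 0 0 0;0 0 0 0;0 0 0 0;0 0 0 0;0 0 0 0;0 0 0 0;0 0 0 0;0 0 0 0",
  grip=-1,
  force=80,
)

```text
clock: 2.98
tcp_pos: [0.5104, 0.2072, 0.1265]
tcp_rot: [-0.384, 3.115, -0.0]
wrist_force: [-0.2, -1.2, 6.1]
opening: 0.219
grip_force: 79.3
```

Call:
servo_tool(
  motion="0 0 -0.005 0;0 0 -0.015 0;0 0 -0.03 0;0 0 -0.05 0;0 0 -0.07 0;0 0 -0.09 0;0 0 -0.11 0;0 0 -0.125 0;0 0 -0.135 0;0 0 -0.14 0;0 0 -0.14 0;0 0 -0.14 0;0 0 -0.14 0",
)

```text
clock: 4.07
tcp_pos: [0.5093, 0.2074, 0.2356]
tcp_rot: [0.385, -3.116, 0.001]
wrist_force: [0.7, 0.4, -4.2]
opening: 0.227
grip_force: 78.3
```

```bash
python3 - <<'E'
from h import *
z=np.load('top.npz');P=z['P']
m=(P[...,2]>.064)&(P[...,2]<.076);k=np.zeros_like(m);k[203:265,305:405]=1
q=P[m&k];r=cv2.minAreaRect((q[:,:2]*1000).astype(np.float32));print('box',r)
a=np.radians(-12.3);ex=np.array([np.cos(a),np.sin(a)]);print('hinge from box',np.array(r[0])+76*ex)
for n in('top','w1'):
    P=np.load(n+'.npz')['P']
    m=(P[...,2]>.0845)&(P[...,2]<.097)&(abs(P[...,0]-.615)<.05)&(abs(P[...,1]+.055)<.07)
    q=P[m];r=cv2.minAreaRect((q[:,:2]*1000).astype(np.float32));print(n,m.sum(),r)
s=bot.observe();print(s['wrist_force'],s['grip_force'],s['opening']);plan(s['tcp_pos'],104.1)
E
```

```text
box ((529.9561767578125, -39.262962341308594), (190.3119354248047, 127.40335083007812), 77.66502380371094)
hinge from box [604.21164041 -55.4532717 ]
top 153 ((600.4612426757812, -54.52400588989258), (88.13521575927734, 18.90392303466797), 77.1553726196289)
w1 484 ((600.7462768554688, -44.87873077392578), (64.0306167602539, 18.5941162109375), 75.91525268554688)
[ 0.662016    0.40836714 -4.21520332] 78.25968146324158 0.22726207541734858
move [0. 0. 0.] twist -0.0 cur [0.5093 0.2074 0.2356] 104.09 j [ 0.32 -0.04  1.36  0.    1.83 -1.49] t 4.0667 tilt [-0.0021 -0.0006]
```

```bash
python3 -c "
from h import *
plan([.53,.08,.24],104.1)"
```

```text
move [ 0.0136 -0.1608 -0.0055] twist -0.0 cur [0.5093 0.2074 0.2356] 104.09 j [ 0.32 -0.04  1.36  0.    1.83 -1.49] t 4.0667 tilt [-0.0021 -0.0006]
```

Call:
servo_tool(
  motion="0.001 -0.015 -0.005 0;0.004 -0.045 -0.005 0;0.007 -0.08 -0.005 0;0.01 -0.115 -0.005 0;0.013 -0.145 -0.005 0;0.0136 -0.16 -0.005 0;0.0136 -0.16 -0.005 0;0.0136 -0.16 -0.005 0;0.0136 -0.16 -0.005 0",
)

```text
clock: 4.82
tcp_pos: [0.5301, 0.0813, 0.2407]
tcp_rot: [0.386, -3.117, -0.001]
wrist_force: [0.3, -0.7, -3.1]
opening: 0.221
grip_force: 78.7
```

```bash
python3 - <<'E'
from h import *
im,d,P,T=cloud('wrist'); save('w2',im); np.savez('w2',im=im,d=d,P=P)
m=(P[...,2]>.0845)&(P[...,2]<.097)&(abs(P[...,0]-.605)<.05)&(abs(P[...,1]+.055)<.07)
q=P[m];r=cv2.minAreaRect((q[:,:2]*1000).astype(np.float32));print(m.sum(),r,q[:,2].max())
m=(P[...,2]>.064)&(P[...,2]<.075)&(P[...,0]<.68)&(P[...,1]<.06)
v,u=np.nonzero(m);q=P[m];r=cv2.minAreaRect((q[:,:2]*1000).astype(np.float32));print('box',r,u.min(),u.max())
s=bot.observe();plan(s['tcp_pos'],104.1)
# held door top in tool frame
M=R.from_rotvec(s['tcp_rot']).as_matrix();Q=(P-s['tcp_pos'])@M
m=(abs(Q[...,1])<.02)&(abs(Q[...,0])<.12)&(P[...,2]>.255)&(P[...,2]<.285)
q=Q[m];print('top',m.sum(),cv2.minAreaRect((q[:,:2]*1000).astype(np.float32)),np.median(q[:,2]),q[:,0].min(),q[:,0].max())
E
```

```text
1025 ((598.77099609375, -57.16575622558594), (88.96815490722656, 19.305912017822266), 77.96810913085938) 0.0924838001834094
box ((539.4808349609375, -44.57902526855469), (189.53048706054688, 150.83621215820312), 77.62797546386719) 70 286
move [0. 0. 0.] twist 0.0003 cur [0.53   0.0816 0.2407] 104.16 j [ 0.09 -0.08  1.38  0.    1.84 -1.73] t 4.8667 tilt [-0.0004  0.0005]
top 23327 ((32.265350341796875, -0.2416820526123047), (39.99018096923828, 124.70259094238281), 89.46809387207031) -0.034831573516437016 -0.03010514307671649 0.09469823306903466
```

View pics/w2.png

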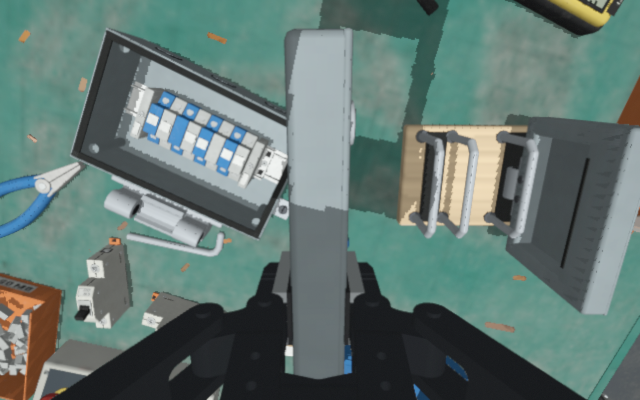

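The hinge knuckles are at about (122,205) and (190,232), the pliers at (40,185), and the door sits square in the fingers. I turn it now and stand off 80 mm on the robot's side of the hinge. From there door and hinge are seen with the same camera bias.

```bash
python3 -c "
from h import *
plan([.5214,-.039,.24],-12.3)"
```

```text
move [ 0.0473 -0.1435  0.0009] twist 0.647 cur [0.53   0.0816 0.2407] 104.16 j [ 0.09 -0.08  1.38  0.    1.84 -1.73] t 4.8667 tilt [-0.0004  0.0005]
```

Call:
servo_tool(
  motion="0.003 -0.009 0 0.02;0.006 -0.018 0 0.05;0.009 -0.027 0 0.085;0.012 -0.036 0 0.12;0.015 -0.045 0 0.155;0.018 -0.055 0 0.19;0.021 -0.065 0 0.225;0.024 -0.075 0 0.26;0.027 -0.085 0 0.295;0.03 -0.095 0 0.33;0.033 -0.105 0 0.365;0.036 -0.115 0 0.4;0.039 -0.12 0 0.435;0.042 -0.125 0 0.47;0.045 -0.13 0 0.505;0.047 -0.135 0 0.54;0.047 -0.14 0 0.575;0.047 -0.143 0 0.605;0.047 -0.143 0 0.63;0.047 -0.143 0 0.647",
)

```text
clock: 6.53
tcp_pos: [0.5217, -0.0383, 0.2409]
tcp_rot: [-2.45, -1.966, -0.0]
wrist_force: [-0.4, -0.1, -4.0]
opening: 0.222
grip_force: 78.7
```

Call:
servo_tool(
  motion="0 0 0 0;0 0 0 0;0 0 0 0;0 0 0 0",
)

```text
clock: 6.87
tcp_pos: [0.5216, -0.039, 0.2409]
tcp_rot: [-2.446, -1.972, -0.0]
wrist_force: [-0.4, 0.1, -3.9]
opening: 0.22
grip_force: 78.7
```

```bash
python3 - <<'E'
from h import *
s=bot.observe();plan(s['tcp_pos'],-12.3);print(s['wrist_force'],s['grip_force'])
im,d,P,T=cloud('wrist'); save('w3',im); np.savez('w3',im=im,d=d,P=P)
M=R.from_rotvec(s['tcp_rot']).as_matrix();Q=(P-s['tcp_pos'])@M*1000
m=(P[...,2]>.0845)&(P[...,2]<.097)&(abs(P[...,0]-.605)<.05)&(abs(P[...,1]+.055)<.07)
q=P[m];print('hinge',m.sum(),cv2.minAreaRect((q[:,:2]*1000).astype(np.float32)),q[:,2].max(),'tool',cv2.minAreaRect(Q[m][:,:2].astype(np.float32)))
m=(P[...,2]>.064)&(P[...,2]<.075)&(P[...,0]<.68)&(P[...,1]<.08)&(P[...,0]>.4)
q=P[m];print('box',cv2.minAreaRect((q[:,:2]*1000).astype(np.float32)))
m=(abs(Q[...,1])<16)&(Q[...,0]>25)&(Q[...,0]<120)&(Q[...,2]<-20)&(Q[...,2]>-50)
q=Q[m];print('top',m.sum(),cv2.minAreaRect(q[:,:2].astype(np.float32)),np.median(q[:,2]),q[:,0].max())
E
```

```text
move [0. 0. 0.] twist 0.0002 cur [ 0.5216 -0.039   0.2409] -12.26 j [-0.14 -0.11  1.42  0.    1.84  0.07] t 6.8667 tilt [0. 0.]
[-0.40017771  0.10178194 -3.88992699] 78.71084332466125
hinge 1101 ((598.666015625, -56.62867736816406), (88.5261001586914, 18.600231170654297), 77.5365982055664) 0.09223646383228035 tool ((-0.8816757202148438, 79.00696563720703), (88.52611541748047, 18.600242614746094), 0.20486506819725037)
box ((539.3427124023438, -43.783729553222656), (187.6706085205078, 149.90467834472656), 77.65083312988281)
top 14295 ((59.83830261230469, 1.5234851837158203), (69.66007232666016, 22.58220100402832), 0.042522355914115906) -34.92992212419797 94.66521826011876
```

View pics/w3.png

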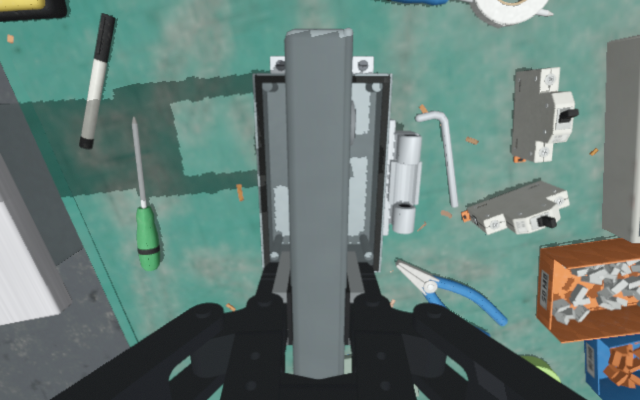

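```bash
python3 - <<'E'
from h import *
s=bot.observe();P=np.load('w3.npz')['P']
M=R.from_rotvec(s['tcp_rot']).as_matrix();Q=(P-s['tcp_pos'])@M*1000
for a,b in((30,40),(40,50),(50,60),(72,80),(80,90)):
    m=(abs(Q[...,1])<16)&(Q[...,0]>a)&(Q[...,0]<b)&(abs(Q[...,2]+35)<3);q=Q[m]
    print(a,m.sum(),np.percentile(q[:,1],[0.5,5,50,95,99.5]).round(1),q[:,2].mean().round(1))
m=(P[...,2]>.0905)&(P[...,2]<.097)&(abs(P[...,0]-.605)<.05)&(abs(P[...,1]+.055)<.07)
print('crest',np.median(Q[m],0),m.sum())
m=(P[...,2]>.0845)&(P[...,2]<.097)&(abs(P[...,0]-.605)<.05)&(abs(P[...,1]+.055)<.07)
q=Q[m]
for i in range(-50,50,6): 
    k=(q[:,0]>=i)&(q[:,0]<i+6); 
    if k.sum(): print(i,k.sum(),q[k,1].min().round(1),q[k,1].max().round(1))
E
```

```text
30 1658 [-9.5 -8.5  0.4  9.2 10.2] -34.9
40 1775 [-9.5 -8.4  0.4  9.2 10.2] -34.9
50 1939 [-9.5 -8.4  0.4  9.2 10.2] -34.9
72 1853 [-9.6 -8.5  0.4  9.2 10.1] -35.0
80 2484 [-9.3 -8.3  0.4  9.2 10.2] -35.0
crest [ 21.93068584  79.18149728 149.98426508] 203
-50 11 70.8 87.5
-44 118 69.9 88.1
-38 124 70.1 87.9
-32 123 70.0 88.2
-26 129 70.4 87.9
-20 1 74.5 74.5
16 63 70.2 87.4
22 148 69.8 88.2
28 146 70.2 88.2
34 146 70.2 87.9
40 92 70.5 88.4
```

Call:
servo_tool(
  motion="-0.0005 0.01 0 0.0007;-0.001 0.03 0 0.0007;-0.0015 0.055 0 0.0007;-0.002 0.078 0 0.0007;-0.0025 0.093 0 0.0007;-0.0025 0.0988 0 0.0007;-0.0025 0.0988 0 0.0007;-0.0025 0.0988 0.01 0.0007;-0.0025 0.0988 0.025 0.0007;-0.0025 0.0988 0.04 0.0007;-0.0025 0.0988 0.05 0.0007;-0.0025 0.0988 0.055 0.0007;-0.0025 0.0988 0.055 0.0007;-0.0025 0.0988 0.055 0.0007;-0.0025 0.0988 0.055 0.0007",
)

```text
clock: 8.17
tcp_pos: [0.5986, -0.0583, 0.1977]
tcp_rot: [2.449, 1.966, 0.001]
wrist_force: [0.6, -0.4, -4.2]
opening: 0.223
grip_force: 79.0
```

```bash
python3 - <<'E'
from h import *
s=bot.observe();plan(s['tcp_pos'],-12.4);print(s['wrist_force'],s['ft_torque'],s['grip_force'])
im,d,P,T=cloud('scene')
cv2.imwrite('pics/c3.png',cv2.resize(im[130:290,250:420,::-1],None,fx=4.5,fy=3.7,interpolation=cv2.INTER_CUBIC)[:600,:800])
E
```

```text
move [0. 0. 0.] twist -0.0005 cur [ 0.5986 -0.0583  0.1977] -12.49 j [-0.15  0.09  1.29  0.    1.76  0.06] t 8.1667 tilt [ 0.0012 -0.0001]
[ 0.6094701  -0.44393727 -4.18219764] [ 0.02600667  0.05783783 -0.03968959] 78.95118355751038
```

View pics/c3.png

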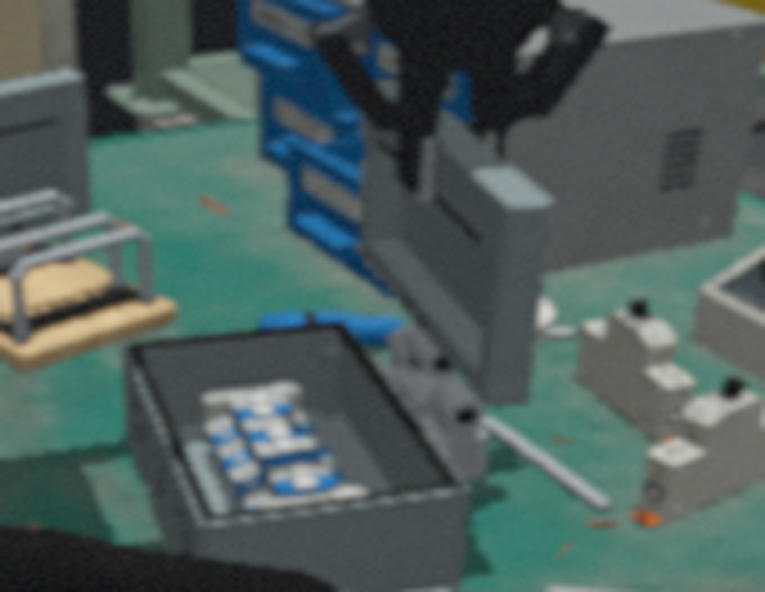

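The door is over the hinge at crop (430,370), hollow side to the box, with its knuckle starting between the box's knuckles. Now I lower it in small steps.

Call:
servo_tool(
  motion="0 0 0.003 0;0 0 0.006 0;0 0 0.009 0;0 0 0.012 0;0 0 0.014 0;0 0 0.014 0;0 0 0.014 0",
)

```text
clock: 8.8
tcp_pos: [0.5983, -0.0583, 0.1854]
tcp_rot: [-2.45, -1.966, 0.001]
wrist_force: [-0.6, 0.1, -3.8]
opening: 0.22
grip_force: 79.0
```

Call:
servo_tool(
  motion="0 0 0.001 0;0 0 0.002 0;0 0 0.003 0;0 0 0.004 0;0 0 0.004 0;0 0 0.004 0",
)

```text
clock: 9.3
tcp_pos: [0.5984, -0.0583, 0.1824]
tcp_rot: [-2.45, -1.966, 0.0]
wrist_force: [0.0, 0.1, -3.1]
opening: 0.225
grip_force: 79.0
```

Call:
servo_tool(
  motion="0 0 0.001 0;0 0 0.002 0;0 0 0.002 0;0 0 0.002 0",
)

```text
clock: 9.63
tcp_pos: [0.5986, -0.0583, 0.1812]
tcp_rot: [2.449, 1.966, 0.001]
wrist_force: [1.6, -0.1, -2.5]
opening: 0.223
grip_force: 79.3
```

Call:
servo_tool(
  motion="0 0 0.001 0;0 0 0.002 0;0 0 0.002 0;0 0 0.002 0",
)

```text
clock: 9.97
tcp_pos: [0.599, -0.0584, 0.1804]
tcp_rot: [2.449, 1.965, 0.003]
wrist_force: [1.6, -0.8, 3.2]
opening: 0.226
grip_force: 80.1
```

Call:
servo_tool(
  motion="0 0.0004 0 0;0 0.0008 0 0;0 0.0008 0 0;0 0.0008 0 0;0 0.0008 0 0",
)

```text
clock: 10.38
tcp_pos: [0.5994, -0.0585, 0.1798]
tcp_rot: [2.449, 1.966, 0.002]
wrist_force: [3.4, -1.4, 3.8]
opening: 0.222
grip_force: 80.2
```

Call:
servo_tool(
  motion="0 0.0004 0 0;0 0.0008 0 0;0 0.0008 0 0;0 0.0008 0 0;0 0.0008 0 0",
)

```text
clock: 10.8
tcp_pos: [0.5996, -0.0586, 0.1797]
tcp_rot: [2.45, 1.966, 0.0]
wrist_force: [2.0, -0.9, 5.6]
opening: 0.227
grip_force: 80.2
```

```bash
python3 - <<'E'
from h import *
s=bot.observe();plan(s['tcp_pos'],-12.4);print(s['wrist_force'],s['ft_torque'],s['grip_force'],s['tau'])
E
```

```text
move [0. 0. 0.] twist -0.0005 cur [ 0.5996 -0.0586  0.1797] -12.49 j [-0.15  0.09  1.32  0.    1.73  0.06] t 10.8 tilt [ 0.0003 -0.    ]
[ 2.04433045 -0.9055346   5.56128517] [-0.09559487 -0.36221587 -0.0418895 ] 80.1877212524414 [ 1.12364155e-01 -4.26758265e+01 -3.81599557e+01  4.51162120e-02
  6.20248150e-01  4.19842545e-03]
```

Call:
servo_tool(
  motion="0 0.0004 0.0004 0;0 0.0007 0.0008 0;0 0.0007 0.0008 0;0 0.0007 0.0008 0;0 0.0007 0.0008 0",
)

```text
clock: 11.22
tcp_pos: [0.5999, -0.0586, 0.1796]
tcp_rot: [2.45, 1.967, 0.0]
wrist_force: [0.7, 0.3, 8.6]
opening: 0.225
grip_force: 80.6
```

Call:
servo_tool(
  motion="0 0 0 0;0 0 0 0;0 0 0 0;0 0 0 0;0 0 0 0;0 0 0 0",
)

```text
clock: 11.72
tcp_pos: [0.5999, -0.0586, 0.1796]
tcp_rot: [2.45, 1.967, 0.0]
wrist_force: [0.0, 0.2, 8.3]
opening: 0.224
grip_force: 80.6
```

```bash
python3 - <<'E'
from h import *
s=bot.observe();print(s['wrist_force'],s['tcp_pos'],s['clock'],s['grip_force'])
im,d,P,T=cloud('wrist')
M=R.from_rotvec(s['tcp_rot']).as_matrix();Q=(P-s['tcp_pos'])@M*1000
for a,b in((30,45),(80,90)):
    m=(abs(Q[...,1])<8)&(Q[...,0]>a)&(Q[...,0]<b)&(abs(Q[...,2]+35)<5);q=Q[m];print(q.mean(0).round(2),q[:,0].max())
im,d,P,T=cloud('top')
P0=np.load('top.npz')['P']
m=(P[...,2]>.205)&(P[...,2]<.225)&(P[...,0]>.54)&(P[...,0]<.66)&(P[...,1]>-.17)&(P[...,1]<.06);q=P[m]
print('door top',m.sum(),cv2.minAreaRect((q[:,:2]*1000).astype(np.float32)),np.median(q[:,2]))
E
```

```text
[0.01869676 0.20841474 8.27983368] [ 0.59991595 -0.05862247  0.17962556] 11.7167 80.62480688095093
[ 3.765e+01 -1.000e-02 -3.499e+01] 44.99238394457365
[ 8.508e+01 -2.000e-02 -3.513e+01] 89.99637128177241
door top 383 ((594.13720703125, -52.90010070800781), (185.39598083496094, 35.511985778808594), 77.44049072265625) 0.2149718840776076
```

```bash
python3 -c "
from rig import bot
print(bot.finish_job())"
```

```text
the job is handed in; nothing more can be done
None
```

I handed the job in at about 12 s with the wide door still gripped and upright, its knuckle seated in the hinge trough (axis about 81 mm high) and pressed down with roughly 12 N; the robot returned no verdict, and I did not re-measure the pin, narrow door or pliers.

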